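# Hang the marking stamp on the rotary stand

## Task

Turn the rotary stamp stand by the wooden bar on its top until the empty fork is straight above the brass strip on the tongue at the front of its base. Then take the stamp with the round foot from the bench and hang it in that fork, upright, its wooden head resting on the two tines, and leave it there with the fork still above the strip.

Things in the scene. Friction and masses are not known exactly. Their poses are not given: they have to be found in the camera images.
- turn_grip (a point): Centre of the dark wooden turning bar on top of the stand, on the axis of rotation: 46 mm long, 16 wide, 50 tall (25 above and below this point, 210 mm above the bench). Its length runs along x; -x points to the empty fork. Turns either way (up to 1.3 rad needed), stays where left (0.15 N m drag). Four forks, 90 degrees apart; stamps fixed in the other three, heads 40 mm above the tines.
- empty_fork (a point): Seat of the empty fork, mid-gap, level with the tine tops, 125 mm from the axis, 140 mm up; turns with the head. Two flat tines 6 mm thick, 8 wide, 24 mm gap, open outwards (away from the axis): closed end 26 mm inward of this point, flat to 35 mm outward, then flared, tips 9 mm higher, 62 mm outward. The stamp's neck enters sideways from outside, foot below; then lower it.
- front_mark (a point): Point on top of the brass strip that runs outwards along the middle of the tongue at the front of the stand's fixed wooden base, 21 mm above the bench, 125 mm from the axis of rotation (its x axis points to that axis). Strip 10 mm wide, 90 long, from 20 mm inward to 70 mm outward of this point. The empty fork's seat must come straight above this point. Place and direction of the stand vary.
- stamp_handle (a point): Centre of the dark wooden head of the round-footed stamp, upright on the bench, 100 mm tall, 0.12 kg: foot a pale disc 58 mm across, 20 thick; brass neck 10 across, 40 long; head a cylinder 44 across, 40 tall, flat underside 20 mm below this point (80 mm above the foot's underside). Two like stamps, square and oblong foot, stand 95 mm or more away (centres).
Not all that is in view belongs to the job. Leave any blue, pink or red look-alike of the part that bears stamp_handle alone.

How it is judged:
By the outcome, as a careful person would: the job done as asked, in the order asked, and still so for the second after the job is handed in, with the robot touching nothing.
It also fails if it takes over 53 s, if anything falls off the work surface, if the arm or the gripper's body presses on something with over 40 N, if the wrist force passes 120 N, or if a joint passes its speed limit or range.

## Robot

A 7-joint arm with a two-finger parallel gripper is mounted at the origin on the work surface. World frame = base frame: x ahead of the robot, y to its left, z up, the work surface at z = 0. Lengths are in m, angles in rad, forces in N, time in s.
With the tool pointing down it reaches from about 0.425 to 0.875 m from the base axis. Payload 9.9 kg.
Tool frame: the origin (TCP) lies midway between the tips of the shut fingers; the grasp point (between the pads) lies env.pinch_z behind it (env.pinch_z is the distance from the TCP to the grasp point, in m); z points along the fingers, y is the line along which they close (so a half turn about z gives the same grasp; the last joint's range is limited). The gripper opens to 85 mm and grips with 20 to 120 N. Pads are 22 mm wide; open, the fingers measure 114 mm over their backs; the gripper's body (76 mm by 85 mm) begins 54 mm behind the grasp point. The pads swing forward as they close: fully open they stand 13 mm farther back than shut.
Start: joints at [1.131, 0.576, 0.025, 1.437, -0.015, 1.129, -0.057], TCP at [0.235, -0.633, 0.231] pointing down, gripper open.
Joint ranges: [-2.76, 2.76], [-0.34, 2.15], [-1.52, 1.57], [0.19, 2.46], [-1.09, 4.23], [0.17, 1.99], [-2.82, 2.82]. Speed limits (rad/s): [2.22, 2.22, 3.01, 3.01, 3.14, 3.14, 3.14].

## Interface

Orientations are given as a unit quaternion [w, x, y, z].
In Python, from rig import env, vision gives the robot as it stands.
- The arm moves only by the shell command python3 -m inch 'ROWS' [OPENING] [FORCE]. ROWS is JSON, a list that holds one entry, the list of rows, each a list of 6 numbers: the shift along the tool's x, y, z in m, then the turn, a rotation vector about the tool's x, y, z in degrees. In form: [[[dx, dy, dz, ax, ay, az], ...]]. A call has 1 to 8 rows; each row shifts and turns the commanded pose from where the row before left it, along the tool's axes as they then stand; what a row does not reach is not made up. A row lasts 1/10 s, in which the tool goes at most 50 mm and 8.59 degrees, less where a joint would pass 70% of its speed; a pose out of reach is approached as far as the arm can. A call is refused whole if a number of a shift passes 0.05 or a number of a turn 8.59, either way. A call with a gripper value outside its range is refused whole. OPENING is the closure, from -1 (fully open) to 1 (shut), set as the call begins (- or left out, the last holds). The fingers move at their own pace and stop on an object; FORCE is the grip in N (left out, the last holds). Time passes only in rows, so rows that do not move let the fingers close. It gives the time, the measured TCP pose, the force and the opening at its end, in the units of the state.
- env.get_state(): the state, without advancing time (a new reading comes with each control period).
- vision.snapshot(name): name is "side" or "top" or "wrist"; returns the picture (420x560x3 uint8, red, green, blue); there is no depth.
- vision.camera_model(name): a dict with "fov_y" (degrees; the focal length in pixels is half the picture's height over the tangent of half this angle, whatever the lens; pixels are square), "cx", "cy" (the principal point, pixels), "eye" and "attitude" of the camera in the world; the wrist camera has in their place "hand_eye" (4x4, takes a point from camera to tool coordinates, whose origin is the TCP and whose axes are the flange's). Camera axes: x right, y up, looking along -z (the intrinsics and any distortion apply to the point x, -y, -z); pixel columns grow to the right and rows downward; lengths in m; the calibration is good to about 2 mm. The wrist camera is an equidistant fisheye: a pixel r from the principal point sees the ray r / f radians off the axis. A picture is of the moment at which its call begins: read the wrist's pose just before it. camera_model takes no time and is no camera call.
- env.hand_in(): hands the job in, once; it reports no verdict.
The state is a dict: "time": time; "q": joint angles; "dq": joint speeds; "tau": joint torques, N m; "tcp_pos": TCP position; "ee_rot": TCP orientation; "force": force on the tool from outside, world axes, zero at the start; "torque": the same for the moment, N m; "gripper_width": finger opening in m.
Only numpy, scipy, OpenCV 4.12 (cv2) and the standard library are available. Lean on these libraries where they do the work, as an engineer would, in place of code of your own. Each camera call takes 0.05 s, during which the arm holds its last target. There are 200 camera calls.

## Working session

There is one attempt and no reset: what is moved stays moved. The work goes in short steps, Python scripts to look and compute and a shell command to move; the robot and the scene stay as the last step left them, time stands still between calls to the robot, and variables do not carry over. Pictures are saved under pics/ and viewed, on a budget of 10 in all, crops included, one or two more only if the job needs it, and the job is handed in when it is done.

```bash
ls; mkdir -p pics
python3 - <<'E'
from rig import env, vision
import cv2
for n in("top","side"):
    im=vision.snapshot(n); cv2.imwrite(f"pics/{n}0.png",im[:,:,::-1]); print(n,vision.camera_model(n))
print(vision.camera_model("wrist"),env.pinch_z); print(env.get_state())
E
```

```text
pics
top {'fov_y': 53.44217116686639, 'cx': 280.02322230174946, 'cy': 207.94852968205055, 'eye': array([ 0.46285089, -0.17476216,  1.29267503]), 'attitude': array([-0.70013574, -0.03284442,  0.02148592,  0.71293025])}
side {'fov_y': 47.956563772557246, 'cx': 281.3226327841901, 'cy': 210.54834520597993, 'eye': array([0.27151828, 0.56919313, 0.84529386]), 'attitude': array([-0.15670429, -0.06829116,  0.41011339,  0.89587225])}
{'fov_y': 65.70646984690485, 'cx': 282.8459885031958, 'cy': 206.37361406532574, 'hand_eye': array([[-7.72044738e-04,  9.61309663e-01,  2.75468938e-01,
         7.05124481e-02],
       [ 9.99999272e-01,  9.97654054e-04, -6.78879833e-04,
        -3.83219437e-04],
       [-9.27436446e-04,  2.75468214e-01, -9.61309733e-01,
        -1.42647281e-01],
       [ 0.00000000e+00,  0.00000000e+00,  0.00000000e+00,
         1.00000000e+00]])} 0.0187
{'time': 0.1, 'q': array([ 1.13121765,  0.57641713,  0.02485153,  1.4378097 , -0.01504543,
        1.12897021, -0.05650281]), 'dq': array([ 0.00015536, -0.00322703,  0.0002796 , -0.00146011,  0.00034249,
        0.00112645,  0.00187159]), 'tau': array([ 6.26156281e-03, -7.67308116e+01,  2.25770675e+00, -2.86608464e+01,
        1.58420310e-02,  8.58189102e-03, -4.59488695e-05]), 'tcp_pos': array([ 0.23500071, -0.63235786,  0.23055477]), 'ee_rot': array([-6.95997291e-04,  9.84218510e-01,  1.76955983e-01, -1.41660279e-04]), 'force': array([-0.74873237,  1.35094174, -0.07464964]), 'torque': array([-0.02360104,  0.03114516, -0.02747812]), 'gripper_width': 0.08517230915187024}
```

View pics/top0.png

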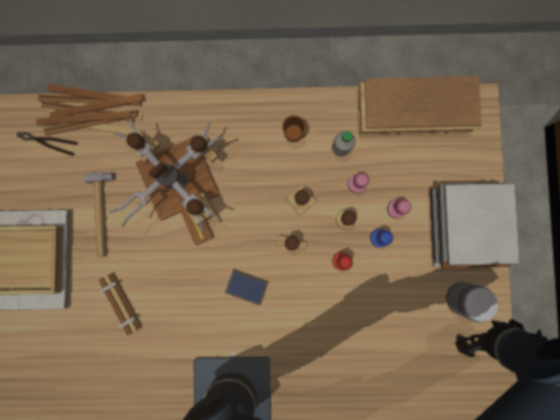

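View pics/side0.png

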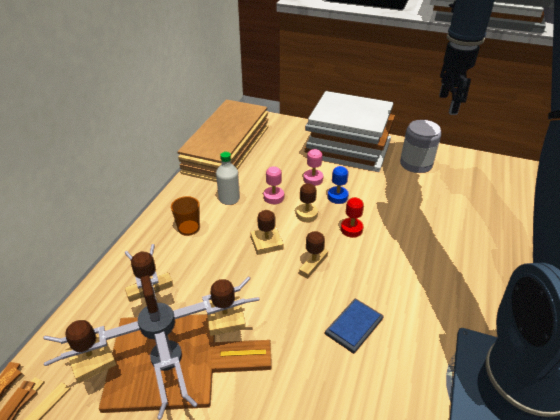

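The round-foot candidates among dark-headed stamps on the bench (top / side pixels) are:
- (302,198) / (266,225): square foot.
- (292,243) / (315,245): oblong foot.
- (347,218) / (308,200): round foot, the one I want.

The pink, blue and red ones are look-alikes. The stand's axis is near (171,176) in the top view, with the empty fork at lower left and the tongue with the strip near (200,232). Next is one close crop.

```bash
cat > h.py <<'E'
import numpy as np, cv2
from scipy.spatial.transform import Rotation as R
from rig import env, vision
def Rq(q): return R.from_quat([q[1],q[2],q[3],q[0]]).as_matrix()
def cam(n,st=None):
    m=vision.camera_model(n); f=210/np.tan(np.radians(m['fov_y'])/2)
    if n!='wrist': return m,f,Rq(m['attitude']),np.array(m['eye'])
    T=m['hand_eye']; A=Rq(st['ee_rot'])
    return m,f,A@T[:3,:3],A@T[:3,3]+st['tcp_pos']
def ray(n,u,v,st=None):
    m,f,A,e=cam(n,st); x,y=(u-m['cx'])/f,(v-m['cy'])/f
    if n=='wrist':
        r=np.hypot(x,y)+1e-9; d=np.array([x/r*np.sin(r),-y/r*np.sin(r),-np.cos(r)])
    else: d=np.array([x,-y,-1.])
    return e,A@d
def onz(n,u,v,z,st=None):
    e,d=ray(n,u,v,st); return e+d*(z-e[2])/d[2]
def tri(*rs):
    M=0;b=0
    for e,d in rs:
        d=d/np.linalg.norm(d); P=np.eye(3)-np.outer(d,d); M=M+P; b=b+P@e
    p=np.linalg.solve(M,b); return p,[round(1000*np.linalg.norm(np.cross(p-e,d/np.linalg.norm(d))),1) for e,d in rs]
def proj(n,p,st=None):
    m,f,A,e=cam(n,st); c=A.T@(np.array(p)-e); x,y,z=c[0],-c[1],-c[2]
    if n=='wrist':
        r=np.hypot(x,y); t=np.arctan2(r,z); return m['cx']+f*t*x/r,m['cy']+f*t*y/r
    return m['cx']+f*x/z,m['cy']+f*y/z
E
python3 - <<'E'
from h import *
t=cv2.imread('pics/top0.png'); s=cv2.imread('pics/side0.png')
def crop(i,x,y,w,h,k): return cv2.resize(i[y:y+h,x:x+w],None,fx=k,fy=k,interpolation=cv2.INTER_CUBIC)
a=crop(t,110,120,133,133,3); b=crop(s,40,240,133*2,160,1.5)
b=crop(s,40,235,240,180,400/240)
c=crop(t,270,170,133,100,3); d=crop(s,240,150,133,100,3)
W=np.zeros((600,800,3),np.uint8)
for im,x,y in((a,0,0),(b,400,0),(c,0,300),(d,400,300)): 
    pass
W[:399,:399]=a; W[:300,400:800]=b[:300,:400]; W[300:600,400:799]=d; W[400:600,:399]=c[60:260]
cv2.imwrite('pics/c1.png',W)
# yellow strip masks & dark heads
for n,i,roi in(('top',t,(180,200,220,250)),('side',s,(200,335,280,375))):
    h=cv2.cvtColor(i,cv2.COLOR_BGR2HSV); x0,y0,x1,y1=roi
    m=cv2.inRange(h,(18,150,130),(32,255,255))*0+cv2.inRange(h,(19,140,110),(32,255,255))
    k=np.zeros_like(m);k[y0:y1,x0:x1]=m[y0:y1,x0:x1]
    ys,xs=np.nonzero(k); print(n,len(xs))
    if len(xs): 
        r=cv2.minAreaRect(np.c_[xs,ys].astype(np.float32)); print(r); 
        bp=cv2.boxPoints(r); print([onz(n,u,v,.021).round(4) for u,v in bp], onz(n,*r[0],.021).round(4))
    dk=cv2.inRange(h,(0,60,0),(20,255,95)) 
    N,l,st,ce=cv2.connectedComponentsWithStats(dk)
    print([(ce[j].round(1).tolist(),st[j].tolist()) for j in range(1,N) if 40<st[j][4]<900])
E
```

```text
top 0
[([71.5, 96.8], [40, 94, 58, 5, 115]), ([108.0, 107.2], [89, 103, 42, 9, 82]), ([295.3, 125.8], [283, 116, 25, 26, 297]), ([78.7, 122.2], [67, 120, 27, 6, 70]), ([556.7, 153.3], [549, 120, 11, 85, 397]), ([50.5, 142.2], [19, 132, 58, 24, 320]), ([136.7, 140.6], [127, 133, 22, 17, 267]), ([161.5, 156.9], [148, 134, 29, 46, 599]), ([103.4, 218.0], [101, 181, 6, 74, 228]), ([443.7, 205.0], [429, 181, 69, 81, 255]), ([161.8, 193.3], [151, 184, 23, 24, 168]), ([302.6, 196.3], [295, 189, 17, 16, 194]), ([195.6, 206.8], [187, 199, 19, 17, 230]), ([69.7, 258.1], [65, 210, 8, 98, 211]), ([348.3, 217.1], [341, 210, 15, 15, 182]), ([207.8, 225.1], [204, 217, 9, 20, 44]), ([58.4, 258.6], [55, 226, 8, 67, 443]), ([293.0, 240.9], [285, 233, 17, 17, 212]), ([125.2, 300.4], [109, 274, 33, 55, 305]), ([386.0, 284.5], [376, 283, 21, 4, 42]), ([336.8, 327.5], [297, 318, 80, 15, 410]), ([480.5, 342.1], [455, 318, 62, 61, 790]), ([331.6, 339.1], [320, 337, 23, 5, 44]), ([496.1, 400.2], [475, 380, 42, 40, 98]), ([202.9, 409.9], [183, 398, 41, 22, 384])]
side 210
((242.49098205566406, 352.30996704101
[... 566 characters left out ...]
6.3], [300, 187, 16, 24, 222]), ([186.3, 216.4], [173, 200, 26, 35, 331]), ([266.1, 223.9], [258, 213, 17, 26, 257]), ([314.2, 246.2], [306, 234, 18, 27, 286]), ([146.4, 281.6], [131, 254, 29, 59, 756]), ([222.6, 297.0], [211, 283, 24, 25, 387]), ([173.2, 335.4], [167, 319, 13, 25, 99]), ([81.7, 338.6], [66, 321, 30, 36, 584]), ([217.2, 342.1], [210, 335, 23, 11, 74]), ([118.7, 356.7], [114, 353, 11, 9, 57]), ([112.3, 373.1], [105, 364, 16, 18, 160]), ([240.4, 368.9], [212, 367, 59, 6, 151]), ([8.1, 387.0], [0, 374, 22, 27, 106]), ([17.6, 405.5], [7, 391, 22, 29, 46]), ([22.2, 406.7], [12, 393, 24, 27, 65]), ([179.0, 405.6], [165, 398, 29, 12, 105]), ([130.6, 409.0], [100, 407, 60, 5, 164])]
```

View pics/c1.png

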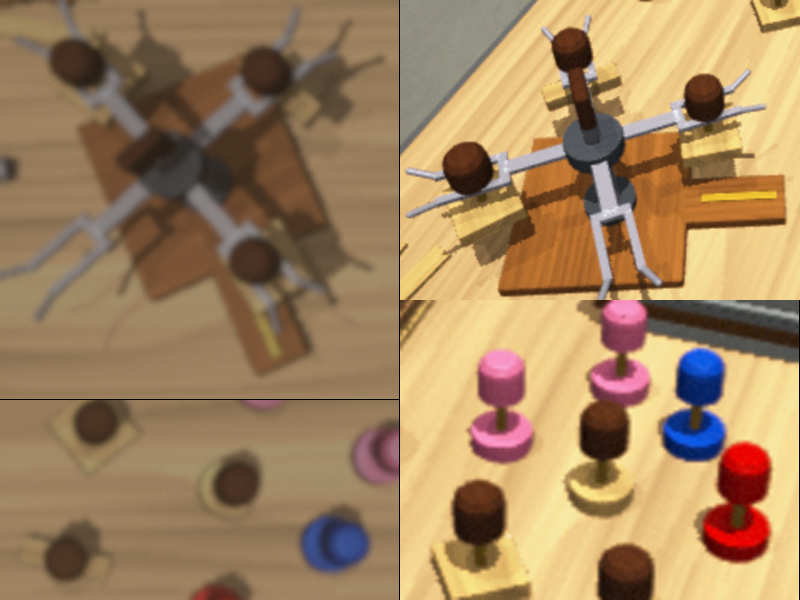

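Run:
```python
from h import *
P=lambda a,b: tri(ray('top',*a),ray('side',*b))
A,ea=P((136.7,140.6),(81.7,338.6));B,eb=P((195.6,206.8),(222.6,297.0));S,es=P((348.3,217.1),(307.3,196.3))
print('A',A.round(4),ea,'B',B.round(4),eb,'S',S.round(4),es)
for z in (.08,.1): print('S top/side z',z,onz('top',348.3,217.1,z).round(4),onz('side',307.3,196.3,z-.01).round(4))
C=(A+B)/2; print('axis',C.round(4),'2r',np.linalg.norm((A-B)[:2]))
d=(A-B)[:2]; a=np.degrees(np.arctan2(d[1],d[0])); print('arm angle A',a,'empty cand',a+90,a-90)
s=cv2.imread('pics/side0.png');h=cv2.cvtColor(s,cv2.COLOR_BGR2HSV);m=cv2.inRange(h,(19,140,110),(32,255,255));k=m*0;k[335:375,200:280]=m[335:375,200:280]
ys,xs=np.nonzero(k); g=np.array([onz('side',u,v,.021)[:2] for u,v in zip(xs,ys)]); c=g.mean(0); w=np.linalg.svd(g-c)[2][0]; w*=np.sign(w[0]); t=(g-c)@w
c=c+w*(t.max()+t.min())/2
print('strip c',c,w,np.degrees(np.arctan2(w[1],w[0])),np.ptp(t),'mark',c+.025*w,'axis',c+.15*w)
c=c+.15*w
# top-view mask of strip
T=cv2.imread('pics/top0.png'); print('proj strip mark top',proj('top',[*(c-.125*w),.021]))
hh=cv2.cvtColor(T,cv2.COLOR_BGR2HSV); print(hh[226:240:2,196:206:2].tolist())
```

```text
A [0.7481 0.2416 0.1469] [np.float64(0.2), np.float64(0.2)] B [0.5592 0.0766 0.1461] [np.float64(0.3), np.float64(0.3)] S [ 0.526  -0.3559  0.0672] [np.float64(0.7), np.float64(0.7)]
S top/side z 0.08 [ 0.5261 -0.3538  0.08  ] [ 0.5244 -0.3527  0.07  ]
S top/side z 0.1 [ 0.525  -0.3509  0.1   ] [ 0.5179 -0.3289  0.09  ]
axis [0.6537 0.1591 0.1465] 2r 0.25089862311746547
arm angle A 41.14300902488322 empty cand 131.1430090248832 -48.85699097511678
strip c [0.51518523 0.10069707] [0.92146499 0.38846141] 22.858797945457283 0.08900834315579977 mark [0.53822185 0.1104086 ] axis [0.65340498 0.15896628]
proj strip mark top (np.float64(193.48375838610156), np.float64(216.97114641199406))
[[[21, 136, 148], [20, 132, 135], [14, 57, 108], [11, 63, 102], [13, 136, 109]], [[20, 136, 144], [22, 136, 152], [18, 79, 120], [9, 46, 106], [13, 126, 107]], [[17, 141, 134], [21, 139, 154], [20, 115, 137], [13, 68, 113], [13, 128, 112]], [[14, 144, 126], [21, 136, 142], [21, 136, 152], [16, 131, 121], [13, 140, 118]], [[14, 144, 126], [18, 136, 137], [22, 137, 155], [20, 137, 128], [14, 142, 117]], [[13, 142, 126], [15, 140, 131], [21, 138, 152], [22, 137, 145], [15, 138, 120]], [[14, 143, 125], [14, 143, 128], [18, 139, 139], [20, 138, 139], [16, 141, 119]]]
```

The close crop confirms the round foot: side (308,200), top (347,218). Two independent estimates of the axis agree at (0.6535, 0.159). The fork points at 131.1° and the strip at 202.9°, so the head needs about +71.7° (1.25 rad), which fits the stated 1.3 limit. The stamp is near (0.526, -0.354). I'm moving now.

```bash
cat >> h.py <<'E'
def delta(goal,yawx):
    st=env.get_state(); A=Rq(st['ee_rot']); G=np.array([[np.cos(yawx),np.sin(yawx),0],[np.sin(yawx),-np.cos(yawx),0],[0,0,-1]])
    rv=R.from_matrix(A.T@G).as_rotvec(degrees=True)
    print('t',round(st['time'],2),'tcp',st['tcp_pos'].round(4),'yawx',round(np.degrees(np.arctan2(A[1,0],A[0,0])),2),'q7',st['q'][6].round(2),'w',round(st['gripper_width'],4),'F',st['force'].round(1),'Mz',st['torque'].round(2))
    print('d_tool',(A.T@(np.array(goal)-st['tcp_pos'])).round(4),'rot',rv.round(2))
E
python3 -m inch '[[[0.01,-0.009,-0.006,0,0,0],[0.02,-0.018,-0.008,0,0,0],[0.0278,-0.0248,-0.008,0,0,0],[0.0278,-0.0248,-0.008,0,0,0],[0.0278,-0.0248,-0.008,0,0,0],[0.0278,-0.0248,-0.008,0,0,0],[0.0278,-0.0248,-0.008,0,0,0],[0.0278,-0.0248,-0.006,0,0,0]]]' -1
python3 -m inch '[[[0.0278,-0.0248,0,0,0,0],[0.0278,-0.0248,0,0,0,0],[0.0278,-0.0248,0,0,0,0],[0.0278,-0.0248,0,0,0,0],[0.0278,-0.0248,0,0,0,0],[0.0278,-0.0248,0,0,0,0],[0.0278,-0.0248,0,0,0,0],[0.0278,-0.0248,0,0,0,0]]]'
python3 -c "
from h import *
delta([.6535,.159,.29],np.radians(131.14))"
```

```text
time: 0.9
tcp_pos: [0.3591, -0.397, 0.2922]
ee_rot: [0.0, 0.984, 0.177, 0.0]
force: [-0.2, 0.8, 0.7]
gripper_width: 0.0853
time: 1.7
tcp_pos: [0.4978, -0.1336, 0.2917]
ee_rot: [0.0, 0.984, 0.177, 0.0]
force: [0.6, -0.9, 0.0]
gripper_width: 0.0853
t 1.7 tcp [ 0.4978 -0.1336  0.2917] yawx 20.42 q7 -1.1 w 0.0853 F [ 0.6 -0.9  0. ] Mz [-0.04  0.   -0.  ]
d_tool [ 0.248  -0.2199  0.0018] rot [ 2.0000e-02 -0.0000e+00 -1.1072e+02]
```

```bash
python3 -m inch '[[[0.031,-0.0275,0,0,0,0],[0.031,-0.0275,0,0,0,0],[0.031,-0.0275,0,0,0,0],[0.031,-0.0275,0,0,0,0],[0.031,-0.0275,0,0,0,0],[0.031,-0.0275,0,0,0,0],[0.031,-0.0275,0,0,0,0],[0.02,-0.018,0,0,0,0]]]'
python3 -m inch '[[[0,0,0,0,0,-5],[0,0,0,0,0,-7.9],[0,0,0,0,0,-7.9],[0,0,0,0,0,-7.9],[0,0,0,0,0,-7.9],[0,0,0,0,0,-7.9],[0,0,0,0,0,-7.9],[0,0,0,0,0,-7.9]]]'
python3 -m inch '[[[0,0,0,0,0,-7.9],[0,0,0,0,0,-7.9],[0,0,0,0,0,-7.9],[0,0,0,0,0,-7.9],[0,0,0,0,0,-7.9],[0,0,0,0,0,-7.9],[0,0,0,0,0,-3],[0,0,0,0,0,0]]]'
python3 - <<'E'
from h import *
delta([.6535,.159,.198],np.radians(131.14))
st=env.get_state(); im=vision.snapshot('wrist')[:,:,::-1].copy(); cv2.imwrite('pics/w1.png',im)
a=np.radians(131.14)
for p in([.6535,.159,.235],[.6535+.023*np.cos(a),.159+.023*np.sin(a),.235],[.6535-.023*np.cos(a),.159-.023*np.sin(a),.235],[.6535+.125*np.cos(a),.159+.125*np.sin(a),.14],[.538,.1104,.021]):
    u=proj('wrist',p,st); print(np.round(u,1)); cv2.circle(im,(int(u[0]),int(u[1])),3,(0,255,0),1)
cv2.imwrite('pics/w1a.png',im)
E
```

```text
time: 2.5
tcp_pos: [0.6463, 0.1483, 0.2913]
ee_rot: [-0.001, 0.984, 0.179, -0.0]
force: [-0.3, -0.1, -0.1]
gripper_width: 0.0855
time: 3.3
tcp_pos: [0.6457, 0.1447, 0.2917]
ee_rot: [0.0, 0.76, 0.65, -0.0]
force: [0.2, -0.2, -0.4]
gripper_width: 0.0857
time: 4.1
tcp_pos: [0.6459, 0.1445, 0.2915]
ee_rot: [-0.0, 0.413, 0.911, -0.0]
force: [0.3, -0.4, 0.7]
gripper_width: 0.085
t 4.1 tcp [0.6459 0.1445 0.2915] yawx 131.17 q7 0.12 w 0.085 F [ 0.3 -0.4  0.7] Mz [-0.01 -0.01  0.05]
d_tool [0.0059 0.0153 0.0935] rot [-0.01 -0.    0.03]
[305.7 216.6]
[306.3 181.6]
[304.9 249.4]
[299.4  49.1]
[202.  136.3]
```

View pics/w1a.png

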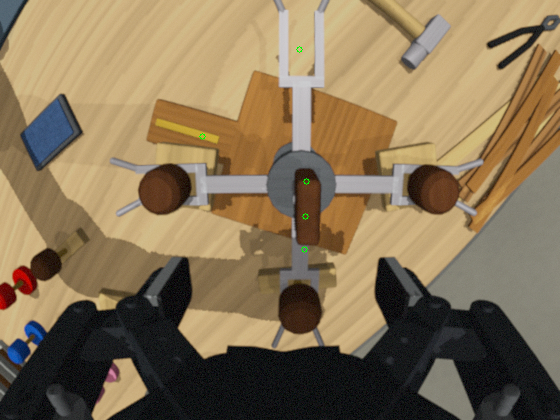

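The wrist view shows the bar centred near (308,216), against (306,217) predicted. The fork gap sits at (302,49) and the strip passes close to its predicted point. All agree to about 1.5 mm, so I'm descending and gripping.

```bash
python3 -m inch '[[[0.006,0.0158,0,0,0,0],[0,0,0.025,0,0,0],[0,0,0.025,0,0,0],[0,0,0.025,0,0,0],[0,0,0.0185,0,0,0],[0,0,0,0,0,0]]]'
python3 -m inch '[[[0,0,0,0,0,0],[0,0,0,0,0,0],[0,0,0,0,0,0],[0,0,0,0,0,0],[0,0,0,0,0,0],[0,0,0,0,0,0],[0,0,0,0,0,0],[0,0,0,0,0,0]]]' 1 40
python3 -c "
from h import *
delta([.6535,.159,.198],np.radians(131.14))"
```

```text
time: 4.75
tcp_pos: [0.653, 0.1583, 0.1953]
ee_rot: [-0.002, 0.415, 0.91, -0.002]
force: [-0.3, -0.3, 0.1]
gripper_width: 0.0857
time: 5.55
tcp_pos: [0.655, 0.1592, 0.1985]
ee_rot: [0.001, 0.414, 0.91, 0.001]
force: [1.3, 0.4, 6.9]
gripper_width: 0.0155
t 5.55 tcp [0.655  0.1592 0.1985] yawx 131.09 q7 0.05 w 0.0155 F [1.3 0.4 6.9] Mz [ 0.09 -0.14  0.11]
d_tool [ 0.0009 -0.0012  0.0005] rot [ 0.08  0.03 -0.05]
```

```bash
python3 -m inch '[[[0,0,0,0,0,-4],[0,0,0,0,0,-6],[0,0,0,0,0,-6],[0,0,0,0,0,-6],[0,0,0,0,0,-6],[0,0,0,0,0,-6]]]'
python3 -m inch '[[[0,0,0,0,0,-6],[0,0,0,0,0,-6],[0,0,0,0,0,-6],[0,0,0,0,0,-6],[0,0,0,0,0,-6],[0,0,0,0,0,-6],[0,0,0,0,0,-1.7],[0,0,0,0,0,0]]]'
python3 - <<'E'
from h import *
delta([.6535,.159,.198],np.radians(202.86))
st=env.get_state(); im=vision.snapshot('wrist')[:,:,::-1].copy(); cv2.imwrite('pics/w2.png',im)
E
```

```text
time: 6.15
tcp_pos: [0.6557, 0.1603, 0.1985]
ee_rot: [0.001, 0.128, 0.992, 0.002]
force: [6.1, 6.0, 1.4]
gripper_width: 0.0154
time: 6.95
tcp_pos: [0.6556, 0.1618, 0.1985]
ee_rot: [0.002, -0.199, 0.98, 0.002]
force: [5.8, 9.6, 0.5]
gripper_width: 0.0153
t 6.95 tcp [0.6556 0.1618 0.1985] yawx -157.05 q7 1.13 w 0.0153 F [5.8 9.6 0.5] Mz [ 1.46 -1.19  0.09]
d_tool [ 0.0031 -0.0018  0.0005] rot [0.21 0.27 0.09]
```

View pics/w2.png

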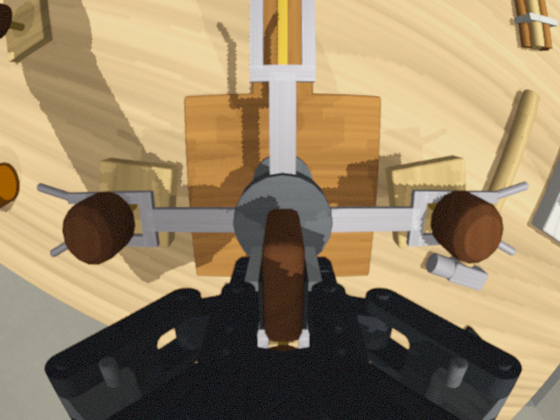

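The fork now lies over the strip: gap centre and strip are both at u≈283, and the arm is parallel to the tongue. Next I release, rise and check the angle from above.

```bash
python3 -m inch '[[[0,0,0,0,0,0],[0,0,0,0,0,0],[0,0,0,0,0,0],[0,0,0,0,0,0],[0,0,0,0,0,0]]]' -1
python3 -m inch '[[[0,0,-0.02,0,0,0],[0,0,-0.04,0,0,0],[0,0,-0.04,0,0,0],[0,0,-0.02,0,0,0],[0,0,0,0,0,0],[0,0,0,0,0,0]]]'
python3 - <<'E'
from h import *
delta([.526,-.354,.2],np.radians(22.86))
st=env.get_state(); im=vision.snapshot('wrist')[:,:,::-1].copy(); cv2.imwrite('pics/w3.png',im)
h=cv2.cvtColor(im,cv2.COLOR_BGR2HSV); 
y=cv2.inRange(h,(20,170,120),(32,255,255)); N,l,s,c=cv2.connectedComponentsWithStats(y); print([(c[j].round(1),s[j]) for j in range(1,N) if s[j][4]>60])
j=1+np.argmax(s[1:,4]); vs,us=np.nonzero(l==j)
g=np.array([onz('wrist',u,v,.021,st)[:2] for u,v in zip(us,vs)]); m=g.mean(0); w=np.linalg.svd(g-m,full_matrices=False)[2][0]; w*=np.sign(w[0]); print('strip',m,np.degrees(np.arctan2(w[1],w[0])),np.ptp((g-m)@w))
# grey metal pixels profile per row
gm=((h[:,:,1]<50)&(h[:,:,2]>110)).astype(np.uint8)
for v in range(30,230,10):
    x=np.nonzero(gm[v,200:380])[0]+200
    r=np.split(x,np.where(np.diff(x)>1)[0]+1); print(v,[(int(a[0]),int(a[-1])) for a in r if len(a)>2])
E
```

```text
time: 7.5
tcp_pos: [0.6544, 0.1586, 0.1977]
ee_rot: [-0.0, -0.197, 0.98, -0.0]
force: [0.2, 0.9, 0.3]
gripper_width: 0.0849
time: 8.1
tcp_pos: [0.6545, 0.1587, 0.3177]
ee_rot: [0.0, -0.197, 0.98, -0.0]
force: [0.5, -0.7, -1.0]
gripper_width: 0.0855
t 8.1 tcp [0.6545 0.1587 0.3177] yawx -157.22 q7 1.22 w 0.0855 F [ 0.5 -0.7 -1. ] Mz [-0.04  0.06  0.05]
d_tool [ 0.317  -0.423   0.1179] rot [2.0000e-02 4.0000e-02 1.7992e+02]
[(array([284.5,  54.8]), array([281,  25,   8,  60, 473], dtype=int32))]
strip [0.51299144 0.10155523] 22.77119085549774 0.08284142552617735
30 [(264, 272), (297, 305)]
40 [(264, 272), (297, 305)]
50 [(264, 272), (297, 305)]
60 [(264, 272), (297, 305)]
70 [(264, 272), (297, 305)]
80 [(264, 273), (297, 305)]
90 [(265, 305)]
100 [(277, 293)]
110 [(277, 293)]
120 [(277, 293)]
130 [(277, 293)]
140 [(277, 293)]
150 [(277, 294)]
160 []
170 [(296, 299), (372, 379)]
180 [(200, 254), (316, 379)]
190 [(200, 254), (316, 379)]
200 [(370, 379)]
210 []
220 []
```

View pics/w3.png

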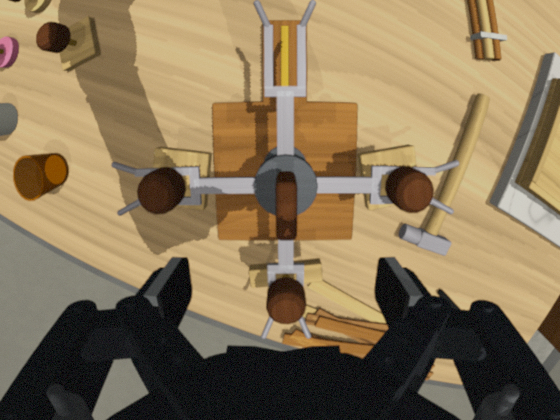

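The fork gap centre (u=284.5) coincides with the strip (u=284.5), and both are parallel to the arm, so the alignment is good. Next is the stamp.

```bash
python3 -m inch '[[[0,0,0,0,0,5],[0,0,0,0,0,8],[0,0,0,0,0,8],[0,0,0,0,0,8],[0,0,0,0,0,8],[0,0,0,0,0,8],[0,0,0,0,0,8],[0,0,0,0,0,8]]]'
python3 -m inch '[[[0,0,0,0,0,8],[0,0,0,0,0,8],[0,0,0,0,0,8],[0,0,0,0,0,8],[0,0,0,0,0,8],[0,0,0,0,0,8],[0,0,0,0,0,8],[0,0,0,0,0,8]]]'
python3 -m inch '[[[0,0,0,0,0,8],[0,0,0,0,0,8],[0,0,0,0,0,8],[0,0,0,0,0,8],[0,0,0,0,0,8],[0,0,0,0,0,8],[0,0,0,0,0,7],[0,0,0,0,0,0]]]'
python3 -m inch '[[[-0.01,0.013,0,0,0,0],[-0.02,0.026,0,0,0,0],[-0.025,0.033,0,0,0,0],[-0.025,0.033,0,0,0,0],[-0.025,0.033,0,0,0,0],[-0.025,0.033,0,0,0,0],[-0.025,0.033,0,0,0,0],[-0.025,0.033,0,0,0,0]]]'
python3 -m inch '[[[-0.025,0.033,0.015,0,0,0],[-0.025,0.033,0.015,0,0,0],[-0.025,0.033,0.015,0,0,0],[-0.025,0.033,0.015,0,0,0],[-0.02,0.026,0.015,0,0,0],[-0.01,0.013,0.015,0,0,0],[-0.007,0.015,0.015,0,0,0],[0,0,0,0,0,0]]]'
python3 - <<'E'
from h import *
delta([.526,-.354,.2],np.radians(22.86))
st=env.get_state(); im=vision.snapshot('wrist')[:,:,::-1].copy(); cv2.imwrite('pics/w4.png',im)
for p in([.526,-.354,.1],[.526,-.354,.0]): print(np.round(proj('wrist',p,st),1))
h=cv2.cvtColor(im,cv2.COLOR_BGR2HSV)
dk=cv2.inRange(h,(0,60,20),(20,255,110)); N,l,s,c=cv2.connectedComponentsWithStats(dk)
print([(c[j].round(1).tolist(),s[j].tolist()) for j in range(1,N) if s[j][4]>300])
E
```

```text
time: 8.95
tcp_pos: [0.6541, 0.1583, 0.3161]
ee_rot: [-0.001, 0.33, 0.944, -0.001]
force: [-0.1, 1.2, -0.5]
gripper_width: 0.0858
time: 9.75
tcp_pos: [0.6541, 0.1583, 0.316]
ee_rot: [-0.0, 0.78, 0.626, -0.001]
force: [0.3, -0.1, 0.8]
gripper_width: 0.0853
time: 10.55
tcp_pos: [0.654, 0.1585, 0.3162]
ee_rot: [0.0, 0.981, 0.196, -0.001]
force: [0.3, 0.1, 0.2]
gripper_width: 0.0853
time: 11.35
tcp_pos: [0.5787, -0.1324, 0.3175]
ee_rot: [0.0, 0.98, 0.199, -0.0]
force: [0.5, -0.1, -1.1]
gripper_width: 0.0853
time: 12.15
tcp_pos: [0.5244, -0.3554, 0.2102]
ee_rot: [-0.001, 0.98, 0.197, -0.002]
force: [0.1, 0.4, -1.5]
gripper_width: 0.0855
t 12.15 tcp [ 0.5244 -0.3554  0.2102] yawx 22.72 q7 -0.74 w 0.0855 F [ 0.1  0.4 -1.5] Mz [-0.   -0.03 -0.  ]
d_tool [ 0.0021 -0.0006  0.0102] rot [-0.15  0.15 -0.14]
[282.6 201.3]
[282.8 177.5]
[([10.9, 40.0], [0, 0, 40, 108, 677]), ([502.8, 41.0], [442, 0, 118, 92, 729]), ([511.6, 34.7], [461, 0, 99, 81, 830]), ([167.4, 71.1], [140, 46, 56, 50, 1994]), ([136.1, 175.3], [104, 150, 61, 59, 380]), ([287.1, 199.5], [258, 167, 79, 75, 2373]), ([99.6, 193.7], [75, 171, 54, 48, 1753]), ([484.2, 245.9], [446, 199, 96, 107, 1042]), ([509.1, 265.7], [484, 228, 50, 75, 827]), ([224.1, 291.6], [198, 271, 46, 54, 843])]
```

View pics/w4.png

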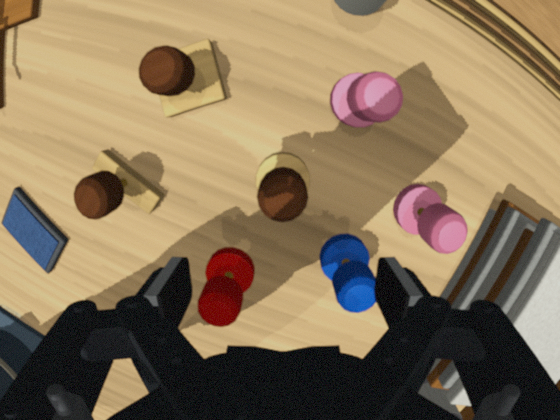

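The wrist view shows the round-foot stamp, with its head at (283,196) and its pale disc at (281,177), matching the prediction. The red and blue look-alikes stay about 75 mm behind the finger line, so I'm descending.

```bash
python3 -m inch '[[[0.002,0,0.025,0,0,0],[0,0,0.035,0,0,0],[0,0,0.035,0,0,0],[0,0,0.033,0,0,0],[0,0,0.015,0,0,0],[0,0,0.005,0,0,0],[0,0,0,0,0,0],[0,0,0,0,0,0]]]'
python3 -c "
from h import *
delta([.526,-.354,.062],np.radians(22.86))"
```

```text
time: 13.0
tcp_pos: [0.5292, -0.3528, 0.0663]
ee_rot: [0.001, 0.98, 0.198, 0.001]
force: [1.1, -0.6, 0.1]
gripper_width: 0.0855
t 13.0 tcp [ 0.5292 -0.3528  0.0663] yawx 22.85 q7 -0.78 w 0.0855 F [ 1.1 -0.6  0.1] Mz [-0.    0.02  0.01]
d_tool [-0.0034 -0.0002  0.0043] rot [ 0.09 -0.09 -0.01]
```

```bash
python3 -m inch '[[[-0.0035,0,0.004,0,0,0],[0,0,0,0,0,0]]]'
python3 -m inch '[[[0,0,0,0,0,0],[0,0,0,0,0,0],[0,0,0,0,0,0],[0,0,0,0,0,0],[0,0,0,0,0,0],[0,0,0,0,0,0],[0,0,0,0,0,0],[0,0,0,0,0,0]]]' 1 60
python3 -m inch '[[[0,0,-0.01,0,0,0],[0,0,-0.02,0,0,0],[0,0,-0.04,0,0,0],[0,0,-0.04,0,0,0],[0,0,-0.02,0,0,0],[0,0,-0.01,0,0,0],[0,0,0,0,0,0]]]'
python3 - <<'E'
from h import *
delta([.6535-.225*np.cos(np.radians(22.86)),.159-.225*np.sin(np.radians(22.86)),.160],np.radians(22.86))
st=env.get_state(); im=vision.snapshot('wrist')[:,:,::-1].copy(); s=vision.snapshot('side')[:,:,::-1]
W=np.zeros((420,800,3),np.uint8); W[:,:420]=im[:,70:490]; W[:,420:]=s[:,180:560]; cv2.imwrite('pics/w5.png',W)
E
```

```text
time: 13.2
tcp_pos: [0.5243, -0.355, 0.0613]
ee_rot: [0.0, 0.98, 0.197, 0.0]
force: [0.4, -0.7, -0.4]
gripper_width: 0.0856
time: 14.0
tcp_pos: [0.525, -0.3546, 0.0612]
ee_rot: [0.0, 0.98, 0.198, 0.0]
force: [0.3, -0.5, 4.4]
gripper_width: 0.0427
time: 14.7
tcp_pos: [0.525, -0.3547, 0.2019]
ee_rot: [0.001, 0.98, 0.197, 0.001]
force: [1.0, -0.2, -1.7]
gripper_width: 0.0432
t 14.7 tcp [ 0.525  -0.3547  0.2019] yawx 22.78 q7 -0.74 w 0.0432 F [ 1.  -0.2 -1.7] Mz [-0.01  0.03 -0.  ]
d_tool [ 0.0924 -0.4236  0.0414] rot [ 0.08 -0.06 -0.08]
```

View pics/w5.png

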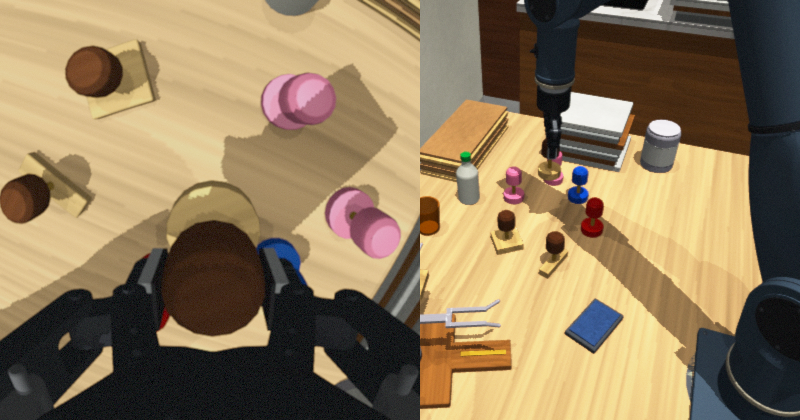

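The stamp is held upright and centred: head at (213,280), pale disc visible below. I'm carrying it to a point outside the fork.

```bash
python3 -m inch '[[[0.003,-0.015,0,0,0,0],[0.0055,-0.027,0,0,0,0],[0.0062,-0.03,0,0,0,0],[0.0062,-0.03,0,0,0,0],[0.0062,-0.03,0,0,0,0],[0.0062,-0.03,0,0,0,0],[0.0062,-0.03,0,0,0,0],[0.0062,-0.03,0,0,0,0]]]'
python3 -m inch '[[[0.0062,-0.03,0,0,0,0],[0.0062,-0.03,0,0,0,0],[0.0062,-0.03,0,0,0,0],[0.0062,-0.03,0,0,0,0],[0.0062,-0.03,0,0,0,0],[0.005,-0.025,0,0,0,0],[0.003,-0.015,0,0,0,0],[0,0,0,0,0,0]]]'
python3 - <<'E'
from h import *
delta([.6535-.230*np.cos(np.radians(22.86)),.159-.230*np.sin(np.radians(22.86)),.159],np.radians(22.86))
E
```

```text
time: 15.6
tcp_pos: [0.4793, -0.1299, 0.1997]
ee_rot: [-0.001, 0.98, 0.198, -0.001]
force: [0.5, 0.2, -1.0]
gripper_width: 0.0428
time: 16.4
tcp_pos: [0.4415, 0.0608, 0.2]
ee_rot: [-0.001, 0.98, 0.2, -0.001]
force: [-0.3, -0.1, -1.2]
gripper_width: 0.0431
t 16.4 tcp [0.4415 0.0608 0.2   ] yawx 23.05 q7 -1.53 w 0.0431 F [-0.3 -0.1 -1.2] Mz [-0.    0.02  0.01]
d_tool [ 0.0036 -0.008   0.041 ] rot [-0.08  0.09  0.19]
```

```bash
python3 -m inch '[[[0,-0.008,0.01,0,0,0],[0,0,0.015,0,0,0],[0,0,0.011,0,0,0],[0,0,0.004,0,0,0],[0,0,0,0,0,0]]]'
python3 - <<'E'
from h import *
a=np.radians(22.86); w=np.array([np.cos(a),np.sin(a)]); ax=np.array([.6535,.159])
delta([*(ax-.125*w),.159],a)
st=env.get_state(); im=vision.snapshot('wrist')[:,:,::-1].copy()
s=vision.snapshot('side')[:,:,::-1]
h=cv2.cvtColor(im,cv2.COLOR_BGR2HSV)
gm=((h[:,:,1]<60)&(h[:,:,2]>100)).astype(np.uint8)
for r in (125,140,155): print(r,np.round(proj('wrist',[*(ax-r/1000*w),.14],st),1))
for v in range(100,260,10):
    x=np.nonzero(gm[v,200:380])[0]+200
    r=np.split(x,np.where(np.diff(x)>1)[0]+1); print(v,[(int(q[0]),int(q[-1])) for q in r if len(q)>2])
W=np.zeros((420,800,3),np.uint8); W[:,:420]=im[:,70:490]; W[:,420:]=cv2.resize(s[200:410,100:290],(380,420)); cv2.imwrite('pics/w6.png',W)
E
```

```text
time: 16.9
tcp_pos: [0.4394, 0.065, 0.1598]
ee_rot: [0.0, 0.98, 0.197, -0.001]
force: [-0.3, 0.3, -0.8]
gripper_width: 0.0427
t 16.9 tcp [0.4394 0.065  0.1598] yawx 22.74 q7 -1.58 w 0.0427 F [-0.3  0.3 -0.8] Mz [-0.02 -0.02  0.04]
d_tool [ 0.1088 -0.0036  0.0006] rot [-0.02  0.12 -0.12]
125 [275.8  40.2]
140 [275.9  69.2]
155 [276.   98.9]
100 [(233, 249), (297, 314)]
110 [(232, 249), (298, 315)]
120 [(228, 241), (306, 319)]
130 [(223, 237), (310, 324)]
140 [(219, 232), (315, 329)]
150 [(214, 228), (319, 333)]
160 [(213, 223), (329, 333)]
170 []
180 []
190 []
200 []
210 []
220 []
230 []
240 []
250 []
```

View pics/w6.png

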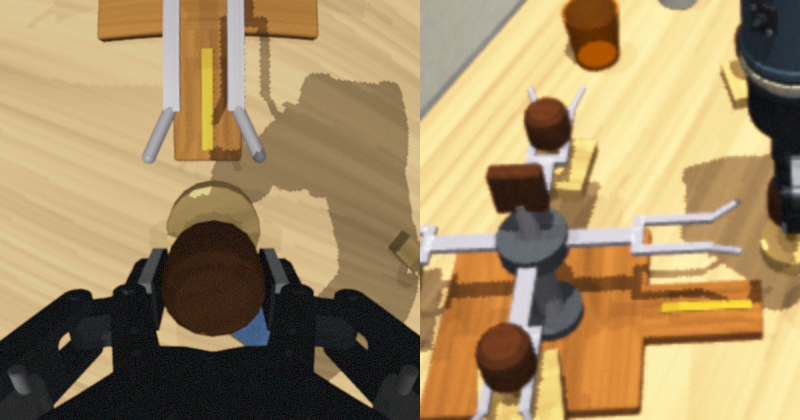

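The gap centre is at u≈273.5 and the stamp axis at ≈283, so I shift about 4.5 mm along -y. Then I enter slowly.

```bash
python3 -m inch '[[[0,-0.0045,0,0,0,0],[0.01,0,0,0,0,0],[0.015,0,0,0,0,0],[0.015,0,0,0,0,0],[0.01,0,0,0,0,0],[0,0,0,0,0,0]]]'
python3 - <<'E'
from h import *
a=np.radians(22.86); w=np.array([np.cos(a),np.sin(a)]); ax=np.array([.6535,.159])
delta([*(ax-.125*w),.159],a)
st=env.get_state(); im=vision.snapshot('wrist')[:,:,::-1].copy()
h=cv2.cvtColor(im,cv2.COLOR_BGR2HSV)
gm=((h[:,:,1]<60)&(h[:,:,2]>100)).astype(np.uint8)
for v in range(50,220,15):
    x=np.nonzero(gm[v,200:380])[0]+200
    r=np.split(x,np.where(np.diff(x)>1)[0]+1); print(v,[(int(q[0]),int(q[-1])) for q in r if len(q)>2])
E
```

```text
time: 17.6
tcp_pos: [0.486, 0.0899, 0.1609]
ee_rot: [-0.0, 0.98, 0.198, 0.001]
force: [-1.1, 0.1, -1.4]
gripper_width: 0.0432
t 17.6 tcp [0.486  0.0899 0.1609] yawx 22.82 q7 -1.6 w 0.0432 F [-1.1  0.1 -1.4] Mz [-0.02  0.04  0.03]
d_tool [0.0562 0.0014 0.0019] rot [-0.01 -0.08 -0.04]
50 [(267, 299)]
65 [(267, 299)]
80 [(243, 323)]
95 [(243, 259), (307, 323)]
110 [(243, 259), (307, 323)]
125 [(243, 259), (307, 323)]
140 [(244, 260), (307, 323)]
155 [(244, 260), (306, 323)]
170 [(244, 260), (307, 322)]
185 [(245, 260), (307, 322)]
200 [(245, 261), (306, 321)]
215 [(246, 256), (314, 324)]
```

Centred (gap centre u=283). Continuing in.

```bash
python3 -m inch '[[[0.01,0,0,0,0,0],[0.015,0,0,0,0,0],[0.015,0,0,0,0,0],[0.01,0,0,0,0,0],[0.005,0,0,0,0,0],[0,0,0,0,0,0],[0,0,0,0,0,0]]]'
python3 - <<'E'
from h import *
a=np.radians(22.86); w=np.array([np.cos(a),np.sin(a)]); ax=np.array([.6535,.159])
delta([*(ax-.125*w),.1415],a)
st=env.get_state(); im=vision.snapshot('wrist')[:,:,::-1].copy(); s=vision.snapshot('side')[:,:,::-1]
for r in (99,125): print(np.round(proj('wrist',[*(ax-r/1000*w),.14],st),1))
W=np.zeros((420,800,3),np.uint8); W[:,:420]=im[:,70:490]; W[:,420:]=cv2.resize(s[200:410,100:290],(380,420)); cv2.imwrite('pics/w7.png',W)
E
```

```text
time: 18.35
tcp_pos: [0.5346, 0.1101, 0.1607]
ee_rot: [0.0, 0.98, 0.198, -0.0]
force: [-0.0, 0.2, -0.7]
gripper_width: 0.0425
t 18.35 tcp [0.5346 0.1101 0.1607] yawx 22.78 q7 -1.62 w 0.0425 F [-0.   0.2 -0.7] Mz [-0. -0.  0.]
d_tool [0.0036 0.0011 0.0192] rot [ 0.    0.05 -0.08]
[285.3 195.5]
[285.3 242.1]
```

View pics/w7.png

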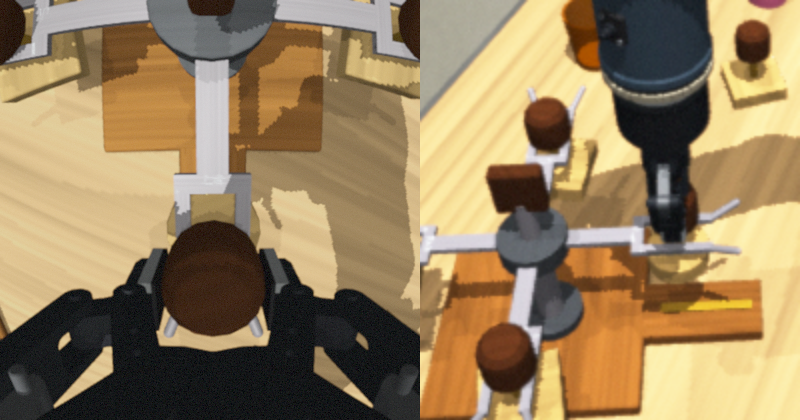

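The neck is in the gap. The closed end appears at v≈194 against 195.5 predicted, so I advance 3 mm and lower gently.

```bash
python3 -m inch '[[[0.003,0,0,0,0,0],[0,0,0.005,0,0,0],[0,0,0.005,0,0,0],[0,0,0.004,0,0,0],[0,0,0.002,0,0,0],[0,0,0,0,0,0],[0,0,0,0,0,0]]]'
python3 -c "
from h import *
delta([.5383,.1105,.1412],np.radians(22.86))"
```

```text
time: 19.15
tcp_pos: [0.538, 0.1115, 0.1448]
ee_rot: [-0.0, 0.98, 0.198, -0.0]
force: [-0.4, 0.8, -0.4]
gripper_width: 0.0427
t 19.15 tcp [0.538  0.1115 0.1448] yawx 22.79 q7 -1.63 w 0.0427 F [-0.4  0.8 -0.4] Mz [ 0.   -0.01  0.02]
d_tool [-0.0001  0.0011  0.0036] rot [-0.    0.   -0.07]
```

```bash
python3 -m inch '[[[0,0,0.0015,0,0,0],[0,0,0.0015,0,0,0],[0,0,0,0,0,0],[0,0,0,0,0,0]]]'
python3 -m inch '[[[0,0,0.001,0,0,0],[0,0,0,0,0,0],[0,0,0,0,0,0]]]'
```

```text
time: 19.55
tcp_pos: [0.5379, 0.1115, 0.1418]
ee_rot: [-0.0, 0.98, 0.198, -0.0]
force: [-0.1, -0.0, -1.9]
gripper_width: 0.0432
time: 19.85
tcp_pos: [0.5381, 0.1116, 0.1412]
ee_rot: [-0.0, 0.98, 0.198, 0.0]
force: [-0.4, -0.5, 4.9]
gripper_width: 0.0427
```

Contact came at the expected height (z 0.1412, +5 N), so I release and rise.

```bash
python3 -m inch '[[[0,0,0,0,0,0],[0,0,0,0,0,0],[0,0,0,0,0,0],[0,0,0,0,0,0],[0,0,0,0,0,0],[0,0,0,0,0,0]]]' -1
python3 -m inch '[[[0,0,-0.01,0,0,0],[0,0,-0.02,0,0,0],[0,0,-0.04,0,0,0],[0,0,-0.04,0,0,0],[-0.03,0,-0.04,0,0,0],[-0.03,0,-0.02,0,0,0],[-0.02,0,0,0,0,0],[0,0,0,0,0,0]]]'
python3 - <<'E'
from h import *
a=np.radians(22.86); w=np.array([np.cos(a),np.sin(a)]); ax=np.array([.6535,.159])
delta([*(ax-.125*w),.1415],a)
st=env.get_state(); im=vision.snapshot('wrist')[:,:,::-1].copy(); s=vision.snapshot('side')[:,:,::-1]
print('axis,seat,strip end',[np.round(proj('wrist',p,st),1) for p in([*ax,.185],[*(ax-.125*w),.18],[*(ax-.125*w),.021])])
W=np.zeros((420,800,3),np.uint8); W[:,:420]=im[:,70:490]; W[:,420:]=cv2.resize(s[200:410,100:290],(380,420)); cv2.imwrite('pics/w8.png',W)
E
```

```text
time: 20.45
tcp_pos: [0.538, 0.1115, 0.1408]
ee_rot: [-0.0, 0.98, 0.198, -0.0]
force: [-0.1, 0.8, -0.2]
gripper_width: 0.0855
time: 21.25
tcp_pos: [0.4624, 0.0795, 0.3126]
ee_rot: [0.0, 0.98, 0.197, 0.001]
force: [0.1, 0.1, -0.6]
gripper_width: 0.085
t 21.25 tcp [0.4624 0.0795 0.3126] yawx 22.73 q7 -1.52 w 0.085 F [ 0.1  0.1 -0.6] Mz [0.01 0.01 0.  ]
d_tool [0.0817 0.0006 0.1713] rot [ 0.07 -0.09 -0.13]
axis,seat,strip end [array([283.3, -36.1]), array([283.7, 102.4]), array([283.1, 107.4])]
```

View pics/w8.png

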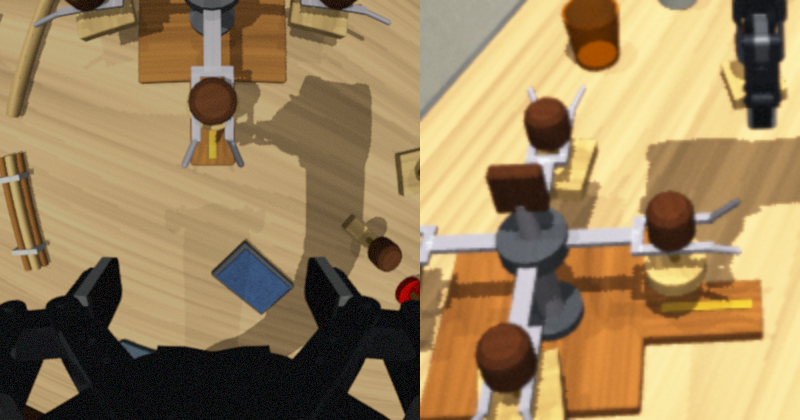

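The stamp hangs upright, with its head at (283,102) against (283.7,102.4) predicted. Its round foot is below the tines, the strip is in line, and the gripper is clear. Handing in.

```bash
python3 -c "
from rig import env
print(env.hand_in())"
```

```text
the job is handed in; nothing more can be done
None
```

I turned the stand about 72° by its bar until the empty fork lay over the brass strip. I then hung the round-footed stamp in that fork, with its head resting on the two tines, and let go. I handed the job in at about 21 s of the 53 s allowed.

**Fork over the strip:** after the turn, the fork gap and the strip both sat at column 284.5 in the wrist picture. They were still in line in the last picture.

**Stamp seated:** it touched down at the expected height with about 5 N. After release its head was within 1 pixel of where it should be, and the stamp looked upright in the side view.

**Robot clear:** the gripper was open and about 17 cm above the seat at hand-in.

**Disagreements:** the cameras differed by 1–1.5 mm sideways, within their stated calibration. I centred the stamp in the gap by the wrist view. No checks failed, and `hand_in()` gave no verdict.

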